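# Roll the wheel to the back of its bin and stow the bin under the low shelf

## Task

Pick up the clear bin and tip it to about 35 degrees, orange tab end up (never past 45), until the white wheel has rolled over the raised step into the rear end, and hold it there a moment. Bring it back level, stand it on the cart top just in front of the blue shelf with the rear end facing the opening, and let go; then take it again at the tab end and slide it straight under the shelf until it meets the stop, with the wheel still in the rear. Leave the other things where they are.

Things in the scene. Friction and masses are not known exactly. Their poses are not given: they have to be found in the camera images.
- bin: Clear polycarbonate bin, 58 mm wide (its x), long along y: rear wall's outer face at y -85 mm, low front wall's at y +85 mm, orange tab at +y. Origin: centre of its underside, z up. Walls and floor 4 mm. Side walls 60 mm high from y -85 to +15 mm (orange edging), then sloping to 34 mm at the front. About 220 g. Starts level on the cart top.
- side_grip (a point): Middle of the bin, at (0, -5, 45) mm in its frame: a good place to grip the bin across its width, both side walls between the fingers (58 mm).
- step (a point): Middle of the grey step across the bin's floor, at (0, 0, 6.5) mm in the bin's frame: 2.5 mm high above the floor, from y -22 to +22 mm, parting front end (tab) from rear end. With the bin tipped tab end up by some 26 degrees or more, the wheel rolls over it.
- tab (a point): Grip point on the bin's upright orange tab, at (0, 88, 45) mm in the bin's frame. The tab is 14 mm thick along the bin's y (81 to 95 mm), 36 mm wide along x, its top 58 mm above the underside. Once the wheel is in the rear a finger fits behind it.
- wheel: White urethane wheel, 50 mm diameter, 42 mm wide, aluminium hub, about 110 g, standing on its tread in the bin with its axle along the bin's x. Origin at its centre (axes turn as it rolls): in the bin's frame about y +52 mm at the start, y -56 to -47 mm in the rear end, z 29 mm.
- shelf: Low blue steel riser shelf, fixed. Origin: centre of its underside, z up; open side faces its +y. y -55 to +55 mm, 108 mm wide. Bay 84 mm wide (x -42 to +42), 70 mm clear under the board, whose top is at 82 mm; low socket tray on top at the rear, to 108 mm high.
- stop (a point): Middle of the face of the dark stop plate at the back of the bay, at (0, -49, 30) mm in the shelf's frame, same axes. With the bin home its rear wall meets this face: the bin's origin is then at x 0, y +36 mm in the shelf's frame, its +y (tab) along the shelf's +y.
- bushing: Bystander: green silicone ring bushing, 70 mm diameter, 40 mm high. Origin under its centre.
- ratchet: Bystander: chrome ratchet lying flat, about 182 mm long along its x, 34 mm wide, 32 mm high. Origin under its middle.
- seater: Bystander: aluminium bearing seater, upright, 54 mm diameter, 80 mm high. Origin under its centre.
- jar: Bystander: amber jar, 56 mm diameter, 80 mm high. Origin under its centre.
- tin: Bystander: steel tin, 60 mm diameter, 70 mm high. Origin under its centre.
- carton: Bystander: cardboard carton 80 x 55 x 50 mm. Origin under its centre.
- spanner: Bystander: steel spanner 170 mm long along its x, lying flat. Origin under its middle.
Mind the look-alikes: they are no part of the job. Several things have the shape of the bin; the one meant has the colours described above.

How it is judged:
On the way, in this order (a step that is already met when the one before it is completed fails the run):
1. the bin is lifted clear and tipped to 35 degrees (within 7), tab end up, with the wheel rolled into the rear end, for 0.3 s (angle between bin's own z axis and vertical between 0.489 and 0.733 rad and y of wheel in the frame of bin between -0.07 and -0.035 m and z of wheel in the frame of bin between 0.02 and 0.04 m and contact force between bin and the fingers above 0.5 N and height (world z) of tab above 0.1 m), for 0.3 s.
2. the bin stands level and let go on the cart top in front of the shelf (its rear no more than 20 mm inside), wheel in the rear end (height (world z) of bin below 0.006 m and angle between bin's own z axis and vertical below 0.05 rad and linear speed of bin below 0.02 m/s and y of wheel in the frame of bin between -0.07 and -0.035 m and z of wheel in the frame of bin between 0.02 and 0.04 m and y of bin in the frame of shelf above 0.12 m and contact force between bin and the fingers below 0.1 N), for 0.2 s.
At the end, for the whole second after the job is handed in: The bin stands level and at rest on the cart top under the shelf, tab end outwards, its rear within 9 mm of the stop, its middle within 15 mm of the bay's middle line, straight within 0.15 rad, with the wheel in its rear end (between 35 and 70 mm behind the bin's middle, on its tread) (height (world z) of bin below 0.006 m and angle between bin's own z axis and vertical below 0.05 rad and linear speed of bin below 0.02 m/s and y of wheel in the frame of bin between -0.07 and -0.035 m and z of wheel in the frame of bin between 0.02 and 0.04 m and x of bin in the frame of shelf between -0.015 and 0.015 m and y of bin in the frame of shelf between 0.028 and 0.045 m and angle between the y axis of bin and the y axis of shelf, either way round below 0.15 rad and y of tab in the frame of shelf above 0.1 m); the robot touches nothing.
It fails at once if the bin is tipped beyond 48 degrees (angle between bin's own z axis and vertical above 0.838 rad).
It fails at once if a bystander is moved by more than 30 mm (distance of any of bushing, ratchet, seater, jar, tin, carton, spanner from where it was at the start of the episode above 0.03 m).
It also fails if it takes over 59 s, if anything falls off the work surface, if the arm or the gripper's body presses on something with over 40 N, if the wrist force passes 120 N, or if a joint passes its speed limit or range.

## Robot

A 7-joint arm with a two-finger parallel gripper is mounted at the origin on the work surface. World frame = base frame: x ahead of the robot, y to its left, z up, the work surface at z = 0. Lengths are in m, angles in rad, forces in N, time in s.
With the tool pointing down it reaches from about 0.4 to 0.85 m from the base axis. Payload 4.4 kg.
Tool frame: the origin (TCP) lies at the very end of the fingers, on their centre line; the grasp point (between the pads) lies 19 mm behind it; y points along the fingers, z is the direction in which the jaws open and shut, and the axes are right-handed (so a half turn about y gives the same grasp; the last joint's range is limited). The gripper opens to 94 mm and grips with 3 to 60 N. Pads are 16 mm wide; open, the fingers measure 119 mm over their backs; the gripper's body (75 mm by 177 mm) begins 78 mm behind the grasp point.
Start: joints at [-1.192, 0.628, 0.038, 1.517, -0.027, 0.996, -0.02], TCP at [0.28, 0.587, 0.17] pointing down, gripper open.
Joint ranges: [-3.06, 3.06], [-0.37, 2.12], [-1.25, 1.32], [0.18, 2.47], [-1.1, 4.24], [0.23, 1.98], [-2.94, 2.94]. Speed limits (rad/s): [2.57, 2.57, 3.14, 3.14, 3.14, 3.14, 3.14].

## Interface

Orientations are given as a 3x3 rotation matrix whose columns are the frame's x, y, z axes.
In Python, from rig import bot gives the robot as it stands. Calls block until the motion is done:
- bot.reach(position, orientation): joint-space move of the TCP to a pose.
- bot.line_to(position, rotation=None, feed=0.15, guard=None): straight line of the TCP; rotation=None keeps the orientation; feed is the mean speed in m/s. With guard (N) it stops when the force on the tool has changed by that much, and returns True; else False.
- bot.goto_joints(angles): joint-space move.
- bot.grip(opening, effort=None): finger opening in m; effort is the grip in N (None keeps the last); returns when the fingers have stopped.
- bot.sleep(seconds).
- bot.ik(position, orientation): joint angles nearest the present ones, or None.
- bot.snapshot(name): name is "scene" or "side" or "wrist"; returns a dict with "color" (384x512x3 uint8, blue, green, red), "depth" (384x512 float32, m along the optical axis (not along the pixel's ray), 0 where there is no reading), "fx", "fy", "cx", "cy" (pixels), "k1" (the pictures are not rectified: a ray, as slopes to the right and down, at radius r is drawn at 1 + k1 r^2 times it, then the intrinsics apply), "eye" and "attitude" of the camera in the world; the wrist camera has in their place "hand_eye" (4x4, takes a point from camera to tool coordinates, whose origin is the TCP and whose axes are the tool frame's). Camera axes: x right, y down, z forward; pixel columns grow to the right and rows downward; lengths in m; the calibration is good to about 2 mm. A picture is of the moment at which its call begins: read the wrist's pose just before it.
A pose or a line that the arm cannot do raises bot.PlanningError and nothing moves.
- bot.hand_in(): hands the job in, once; it reports no verdict.
Trained networks look in a picture, given as the dict that the camera call returned (one of the last four; its "shot" number tells which), for a name from the list of things; names that differ only in an ending like _2 or _b are one class to them, and where a whole thing is asked for, a point or a joint stands for the part that bears it (a point fixed in the world has none). Each returns a list of dicts, best first, with "p" (0 to 1); they miss things now and then, are a little off and sometimes report something else, mostly with a low value. They report only what shows in the picture. A call takes as long as a camera call. They do not tell look-alikes from the thing itself.
- bot.search_frame(label, picture): "box" ([left, top, right, bottom] in pixels, round what is visible of it).
Readings, each from a call of its own:
- bot.read_clock(): time.
- bot.read_joints(): joint angles.
- bot.read_joint_velocities(): joint speeds.
- bot.read_effort(): joint torques, N m.
- bot.read_tool_pos(): TCP position.
- bot.read_eef_rot(): TCP orientation.
- bot.read_force(): force on the tool from outside, world axes, zero at the start.
- bot.read_torque(): the same for the moment, N m.
- bot.read_width(): finger opening in m.
Only numpy, scipy, OpenCV 4.12 (cv2) and the standard library are available. Lean on these libraries where they do the work, as an engineer would, in place of code of your own. Each camera call takes 0.05 s, during which the arm holds its last target.

## Working session

There is one attempt and no reset: what is moved stays moved. The work goes in short steps, each a Python script; the robot and the scene stay as the last script left them, time stands still between calls to the robot, and variables do not carry over. Pictures are saved under pics/ and viewed, and the job is handed in when it is done.

```bash
ls; mkdir -p pics
python3 - <<'E'
from rig import bot
import cv2,pickle
print(bot.read_clock(),bot.read_tool_pos(),bot.read_eef_rot())
for n in("scene","side"):
    s=bot.snapshot(n); cv2.imwrite(f"pics/{n}0.png",cv2.resize(s["color"],(800,600)))
    pickle.dump(s,open(f"pics/{n}0.pkl","wb"))
    print({k:v for k,v in s.items() if k not in("color","depth")})
    for l in("bin","wheel","shelf","tab","stop"):
        try: print(l,[(d["p"],[round(float(x)) for x in d["box"]]) for d in bot.search_frame(l,s)])
        except Exception as e: print(l,e)
print(bot.read_clock())
E
```

```text
pics
0.0 [0.27932325 0.58611305 0.16916328] [[ 9.02722117e-01 -7.74251717e-04  4.30223407e-01]
 [-4.30224102e-01 -1.70680954e-03  9.02720504e-01]
 [ 3.53765133e-05 -9.99998244e-01 -1.87387647e-03]]
{'fx': 410.94992531514816, 'fy': 410.94992531514816, 'cx': 257.26292162757284, 'cy': 188.96429166489767, 'k1': -0.026338731442347513, 'eye': array([1.08267082, 0.4944689 , 1.05228675]), 'attitude': array([[-0.56161852,  0.6863986 , -0.4619974 ],
       [ 0.82727471,  0.47541621, -0.29932588],
       [ 0.01418419, -0.55030573, -0.83484275]]), 'shot': 1}
bin [(0.93, [255, 172, 306, 228]), (0.83, [277, 138, 336, 166])]
wheel [(0.81, [279, 201, 300, 221])]
shelf [(0.58, [121, 104, 170, 155]), (0.58, [256, 169, 303, 231])]
tab [(0.75, [253, 169, 303, 229]), (0.67, [387, 200, 458, 245]), (0.63, [275, 136, 334, 166]), (0.16, [282, 198, 297, 222])]
stop [(0.62, [122, 102, 174, 153])]
{'fx': 485.95459424140273, 'fy': 485.95459424140273, 'cx': 255.3590005749254, 'cy': 196.04455384130623, 'k1': -0.09116257968818177, 'eye': array([ 0.36860521, -1.14805528,  0.88196435]), 'attitude': array([[ 0.99371763, -0.03986212,  0.10457671],
       [-0.10954428, -0.53780329,  0.83592324],
       [ 0.02292003, -0.84212744, -0.53879128]]), 'shot': 2}
bin [(0.87, [171, 124, 218, 158]), (0.79, [232, 170, 262, 215]), (0.71, [168, 182, 216, 224])]
wheel [(0.62, [245, 178, 259, 193])]
shelf [(0.73, [253, 266, 303, 331])]
tab [(0.8, [173, 129, 217, 158]), (0.65, [232, 172, 261, 218]), (0.65, [170, 182, 210, 221]), (0.55, [248, 267, 309, 326])]
stop [(0.8, [251, 269, 306, 324])]
0.6
```

View pics/scene0.png

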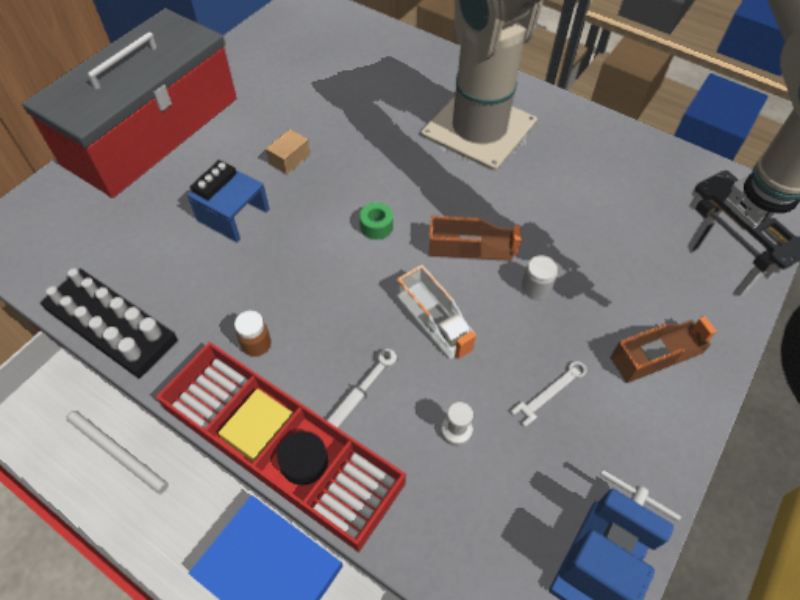

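View pics/side0.png

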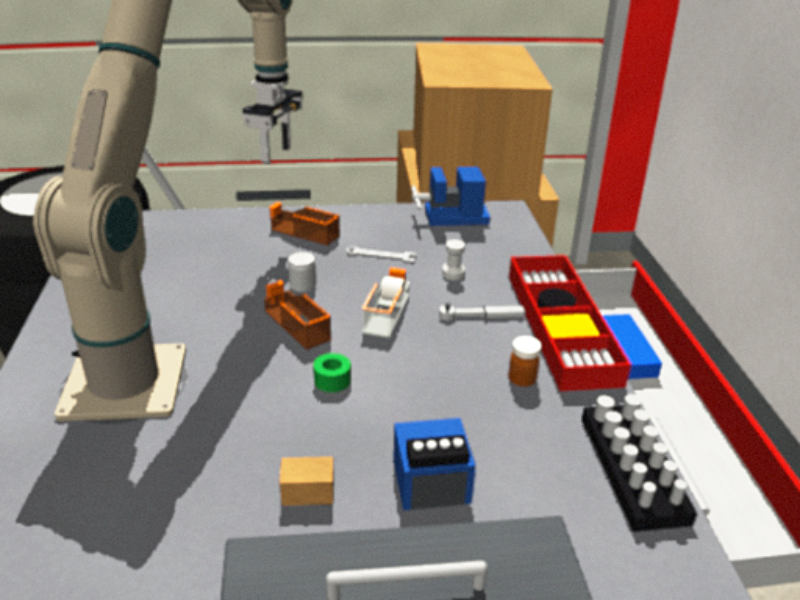

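Run:
```python
import cv2,pickle
a=pickle.load(open("pics/scene0.pkl","rb"))["color"]; b=pickle.load(open("pics/side0.pkl","rb"))["color"]
import numpy as np
A=cv2.resize(a[130:240,240:350],(400,400),interpolation=cv2.INTER_CUBIC)
B=cv2.resize(b[160:230,160:270],(400,255),interpolation=cv2.INTER_CUBIC)
B=np.vstack([B,np.zeros((145,400,3),np.uint8)])
cv2.imwrite("pics/crop0.png",np.hstack([A,B]))
```

```text
(no output)
```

View pics/crop0.png

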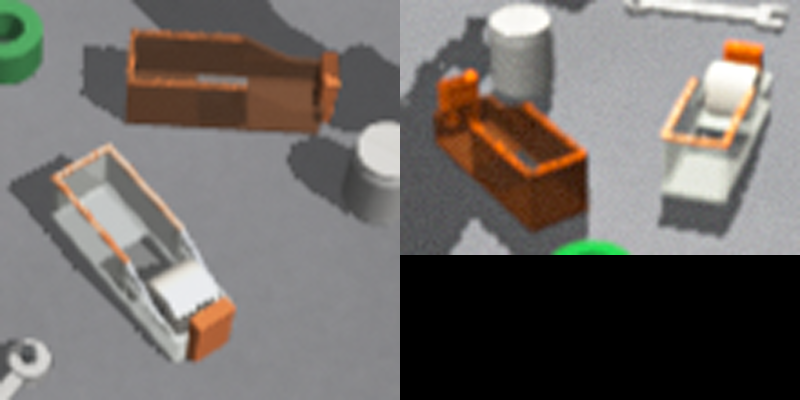

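The bin-shaped things in the scene picture (512 px) are the brown one at (305,152), the brown one at (423,223) and the clear one at (280,200). The clear one has clear walls, orange edging and tab, and the white wheel inside, and the crop confirms it. Next I measure poses.

```bash
cat > h.py <<'E'
import numpy as np,cv2
def rays(s,uv):
    uv=np.asarray(uv,float).reshape(-1,2)
    d=np.c_[(uv[:,0]-s["cx"])/s["fx"],(uv[:,1]-s["cy"])/s["fy"]]
    p=d.copy()
    for _ in range(10): p=d/(1+s["k1"]*(p**2).sum(1,keepdims=True))
    return np.c_[p,np.ones(len(p))]
def pose(s,T=None):
    if "eye" in s: return np.array(s["attitude"]),np.array(s["eye"])
    M=T@s["hand_eye"]; return M[:3,:3],M[:3,3]
def cloud(s,mask,T=None):
    v,u=np.nonzero(mask&(s["depth"]>0)); R,t=pose(s,T)
    return (rays(s,np.c_[u,v])*s["depth"][v,u][:,None])@R.T+t,u,v
def onz(s,uv,z,T=None):
    R,t=pose(s,T); d=rays(s,uv)@R.T
    return t+d*((z-t[2])/d[:,2])[:,None]
E
python3 - <<'E'
import pickle,numpy as np,cv2
from h import *
for n,sb,bb in(("scene",(112,95,180,165),(245,165,312,235)),("side",(240,255,315,335),(225,163,268,222))):
    s=pickle.load(open(f"pics/{n}0.pkl","rb"))
    hsv=cv2.cvtColor(s["color"],cv2.COLOR_BGR2HSV)
    def box(b):
        m=np.zeros(hsv.shape[:2],bool); m[b[1]:b[3],b[0]:b[2]]=1; return m
    blue=(abs(hsv[...,0].astype(int)-110)<15)&(hsv[...,1]>120)
    P,u,v=cloud(s,blue&box(sb))
    print(n,"blue z hist",np.histogram(P[:,2],bins=[-.01,.01,.03,.05,.07,.076,.088,.1,.12]))
    T=P[(P[:,2]>.074)&(P[:,2]<.09)]
    r=cv2.minAreaRect((T[:,:2]*1000).astype(np.float32)); print("top rect",r,cv2.boxPoints(r).round())
    A,_,_=cloud(s,box(sb)); A=A[(A[:,2]>.09)]; print("tray",A.mean(0),len(A))
    org=((hsv[...,0]<18)&(hsv[...,1]>110))
    P,u,v=cloud(s,org&box(bb)); print("orange",len(P)); 
    for z0,z1 in((.03,.05),(.05,.056),(.056,.064)):
        q=P[(P[:,2]>z0)&(P[:,2]<z1)]; print(z0,len(q), q.mean(0) if len(q) else 0)
    A,_,_=cloud(s,box(bb)); A=A[A[:,2]>.012]; r=cv2.minAreaRect((A[:,:2]*1000).astype(np.float32)); print("bin rect",r,cv2.boxPoints(r).round())
    q=P[P[:,2]>.05]; r=cv2.minAreaRect((q[:,:2]*1000).astype(np.float32)); print("orange rect",r,cv2.boxPoints(r).round())
E
```

```text
scene blue z hist (array([  6, 133, 121, 118,  50, 614,   9,   0]), array([-0.01 ,  0.01 ,  0.03 ,  0.05 ,  0.07 ,  0.076,  0.088,  0.1  ,
        0.12 ]))
top rect ((537.1396484375, -291.6243591308594), (111.67410278320312, 110.85604095458984), 1.5390986204147339) [[ 480. -238.]
 [ 483. -349.]
 [ 594. -346.]
 [ 591. -235.]]
tray [ 0.54209221 -0.31732122  0.10171196] 372
orange 185
0.03 39 [0.54671918 0.28382355 0.03864867]
0.05 21 [0.54385449 0.26671391 0.05366958]
0.056 79 [0.53439144 0.23197716 0.05932974]
bin rect ((529.2486572265625, 182.8177490234375), (181.5021514892578, 174.43478393554688), 42.72172164916992) [[403. 185.]
 [522.  57.]
 [655. 180.]
 [537. 308.]]
orange rect ((518.7813720703125, 200.96588134765625), (181.61196899414062, 43.76519775390625), 70.96375274658203) [[468. 122.]
 [510. 108.]
 [569. 280.]
 [528. 294.]]
side blue z hist (array([ 35,  91,  94, 106,  83, 757,  26,  56]), array([-0.01 ,  0.01 ,  0.03 ,  0.05 ,  0.07 ,  0.076,  0.088,  0.1  ,
        0.12 ]))
top rect ((533.1366577148438, -298.303466796875), (106.88323211669922, 113.10305786132812), 2.0172271728515625) [[ 478. -244.]
 [ 482. -357.]
 [ 589. -353.]
 [ 585. -240.]]
tray [ 0.53408049 -0.33884649  0.10460726] 683
orange 121
0.03 19 [0.53348811 0.26506472 0.04477824]
0.05 25 [0.53571985 0.25025196 0.05373111]
0.056 56 [0.50945719 0.1742135  0.05869675]
bin rect ((510.98968505859375, 198.44320678710938), (188.572265625, 60.37289810180664), 69.4353256225586) [[450. 121.]
 [506. 100.]
 [572. 276.]
 [516. 297.]]
orange rect ((511.8436584472656, 200.57315063476562), (183.96780395507812, 57.84487533569336), 69.2895278930664) [[452. 125.]
 [506. 104.]
 [571. 276.]
 [517. 297.]]
```

```bash
cat >> h.py <<'E'
def Rz(a): c,s=np.cos(a),np.sin(a); return np.array([[c,-s,0],[s,c,0],[0,0,1.]])
def Rx(a): c,s=np.cos(a),np.sin(a); return np.array([[1,0,0],[0,c,-s],[0,s,c]])
def tool(by,sgn,along="x",tip=0.):
    """tool rotation for bin yaw (angle of bin frame), jaws along bin x or y; tip=tab up"""
    B=Rz(by)@Rx(tip)
    y=-B[:,2]; z=sgn*(B[:,0] if along=="x" else B[:,1]); return np.c_[np.cross(y,z),y,z],B
def Tw(bot):
    T=np.eye(4);T[:3,3]=bot.read_tool_pos();T[:3,:3]=bot.read_eef_rot();return T
E
python3 - <<'E'
import pickle,numpy as np
from rig import bot
from h import *
s=pickle.load(open("pics/scene0.pkl","rb"))
P,u,v=cloud(s,np.ones(s["depth"].shape,bool))
for n,b in dict(bushing=(225,125,255,155),tin=(330,160,360,195),jar=(148,195,176,230),carton=(168,80,200,112),seater=(280,255,305,285),spanner=(325,230,378,272),ratchet=(205,220,258,275)).items():
    m=(u>b[0])&(u<b[2])&(v>b[1])&(v<b[3])&(P[:,2]>.012); q=P[m]; print(n,q.min(0).round(3),q.max(0).round(3))
by=np.radians(69.5-90); o=np.array([.509,.194,0])
sy=np.radians(1.8); S=np.array([.535,-.296,0])
for sg in(1,-1):
    R,B=tool(by,sg)
    print(sg,"look",bot.ik(o+[0,0,.27],R)); print(" grasp",bot.ik(o+B@[0,-.005,.026],R))
    for yaw in(by,sy):
        R2,B2=tool(yaw,sg,tip=np.radians(35))
        print(" tip",yaw,bot.ik(np.array([.53,.1 if yaw==by else -.05,.22]),R2))
    R3,B3=tool(sy,sg); print(" place",bot.ik(S+B3@[0,.145,.026],R3))
    R4,B4=tool(sy,sg,"y")
    for y in(.15,.036): print(" tab",y,bot.ik(S+B4@[0,y+.088,.026],R4))
E
```

```text
bushing [ 0.351 -0.059  0.013] [0.425 0.011 0.047]
tin [0.307 0.296 0.012] [0.365 0.355 0.078]
jar [ 0.718 -0.07   0.012] [ 0.807 -0.015  0.087]
carton [ 0.298 -0.332  0.013] [ 0.384 -0.269  0.058]
seater [0.661 0.325 0.013] [0.707 0.378 0.086]
spanner [0.446 0.414 0.012] [0.599 0.484 0.016]
ratchet [0.619 0.158 0.012] [0.811 0.199 0.06 ]
1 look [-0.75158187  0.40684515  0.49303744  1.68271399 -0.21117227  1.10518275
 -0.55503995]
 grasp [-0.59561492  0.70398509  0.287112    1.95015925 -0.36603718  0.53764028
 -0.41396514]
 tip -0.35779249665883756 [ 0.17849212  0.40187046  0.03422079  2.04717302 -0.90595895  0.82524811
  0.53188658]
 tip 0.031415926535897934 [ 0.28278898  0.60712757  0.25785761  1.66993774 -0.68042474  1.32043293
  0.87714058]
 place [ 0.08954602  0.70462246  0.21155542  1.92112359 -0.26650244  0.54271161
  0.51279377]
 tab 0.15 [ 0.13315161  0.67424555 -0.11497     1.9715164   0.1489169   0.50374955
  1.51475491]
 tab 0.036 [ 0.34768188  0.70119107 -0.13042475  1.89597792  0.16007006  0.55436696
  1.71358575]
-1 look [-0.18216683  0.38974276 -0.33676754  1.66656223  0.14069216  1.10916038
  2.22544365]
 grasp [-0.16828649  0.70706511 -0.36871862  1.9376119   0.44386741  0.57663572
  1.9504708 ]
 tip -0.35779249665883756 [ 0.91001152  0.59551075 -1.05793631  2.02859912 -0.1065812   0.55744994
  2.86675402]
 tip 0.031415926535897934 [-0.15255445  0.87760136  1.14477957  1.68268733 -1.04406636  1.75768302
 -1.86463398]
 place [ 0.55413152  0.74246246 -0.51134947  1.90736491  0.5838787   0.64371927
  2.84891456]
 tab 0.15 [-0.32158772  0.7599003   0.59739718  1.98450006 -0.72791303  0.62166704
 -0.77586133]
 tab 0.036 [-0.09192385  0.77852118  0.57073281  1.90887745 -0.67327087  0.65406695
 -0.63826336]
```

Run:
```python
import pickle,numpy as np
from rig import bot
from h import *
by=np.radians(69.5-90); o=np.array([.509,.194,0])
R,B=tool(by,1); bot.reach(o+B@[0,-.02,.29],R); bot.grip(.094)
T=Tw(bot); s=bot.snapshot("wrist"); pickle.dump((s,T),open("pics/w1.pkl","wb"))
cv2.imwrite("pics/w1.png",s["color"]); print(bot.read_clock(),T,s["hand_eye"],s["fx"])
```

```text
2.625 [[-3.48633468e-01 -5.42340982e-04  9.37258988e-01  5.01724622e-01]
 [-9.37259079e-01 -1.73896044e-04 -3.48633603e-01  1.76094070e-01]
 [ 3.52063920e-04 -9.99999838e-01 -4.47688028e-04  2.89670090e-01]
 [ 0.00000000e+00  0.00000000e+00  0.00000000e+00  1.00000000e+00]] [[ 1.05987606e-03  9.61873787e-01  2.73491672e-01 -8.01017136e-02]
 [ 9.78419018e-04 -2.73492692e-01  9.61873583e-01 -2.14272216e-01]
 [ 9.99998960e-01 -7.51877332e-04 -1.23098396e-03  4.42302521e-04]
 [ 0.00000000e+00  0.00000000e+00  0.00000000e+00  1.00000000e+00]] 340.32292693140784
```

View pics/w1.png

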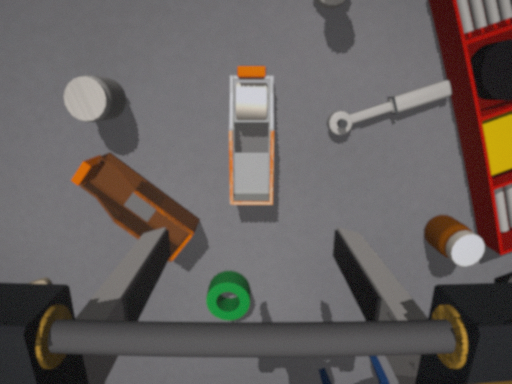

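The wrist view shows the bin upright in the picture: rear corners near (231,204) and (273,204), tab top about x 238–266, y 66–78.

Run:
```python
import pickle,numpy as np
from h import *
s,T=pickle.load(open("pics/w1.pkl","rb"))
hsv=cv2.cvtColor(s["color"],cv2.COLOR_BGR2HSV)
org=((hsv[...,0]<18)&(hsv[...,1]>110)).astype(np.uint8); org[:, :222]=0; org[:,282:]=0; org[210:]=0;org[:60]=0
n,l,st,c=cv2.connectedComponentsWithStats(org)
for k in range(1,n):
    if st[k][4]>20: print(st[k],c[k])
v,u=np.nonzero(org)
P=onz(s,np.c_[u,v],.06,T); tabm=v<85
e=P[~tabm]; r=cv2.minAreaRect((e[:,:2]*1000).astype(np.float32)); print(r)
t=onz(s,np.c_[u,v][tabm],.058,T); rt=cv2.minAreaRect((t[:,:2]*1000).astype(np.float32)); print(rt)
d,_,_=cloud(s,org.astype(bool)&(np.arange(384)[:,None]>90),T); print("depth z edging",np.median(d[:,2]), d[:,:2].mean(0))
mid=np.array(r[0]); tc=t[:,:2].mean(0)*1000; print(tc)
print(cv2.boxPoints(r)); dd=tc-mid; print(np.degrees(np.arctan2(dd[1],dd[0])),np.linalg.norm(dd))
```

```text
[237  66  29  12 338] [251.          71.42011834]
[270 131   5  56 185] [271.67027027 157.70810811]
[229 141   6  62 199] [230.58291457 170.26130653]
((497.8922424316406, 167.04302978515625), (97.36553955078125, 59.12614059448242), 69.2811279296875)
((540.4483032226562, 281.45098876953125), (13.178119659423828, 34.94792938232422), 69.52579498291016)
depth z edging 0.05964245411526764 [0.49827775 0.16905789]
[540.48603075 281.5496673 ]
[[453.01794 131.9676 ]
 [508.32025 111.04979]
 [542.76654 202.11845]
 [487.46423 223.03627]]
69.59597731572703 122.17201331427127
```

Run:
```python
import numpy as np
from rig import bot
from h import *
by=np.radians(69.5-90); o=np.array([.510,.199,0])
R,B=tool(by,1); g=o+B@[0,-.005,.026]
bot.reach(g+[0,0,.08],R); print(bot.line_to(g,feed=.12,guard=15))
bot.grip(.05,effort=55); print("w",bot.read_width(),bot.read_tool_pos(),bot.read_force())
bot.line_to(g+[0,0,.16],feed=.1); print("w",bot.read_width(),bot.read_force(),bot.read_torque(),bot.read_clock())
for n in("scene","side"):
    s=bot.snapshot(n); cv2.imwrite(f"pics/{n}2.png",cv2.resize(s["color"][100:280,150:390],(800,600)))
```

```text
False
w 0.0495296524995349 [0.5082528  0.19429221 0.0259618 ] [ 0.1562874  -0.11925439 -0.22647113]
w 0.049976421514932624 [-0.61410296 -0.3872337  -0.1177964 ] [-0.04863681  0.04638917 -0.07551474] 6.7833
```

View pics/side2.png

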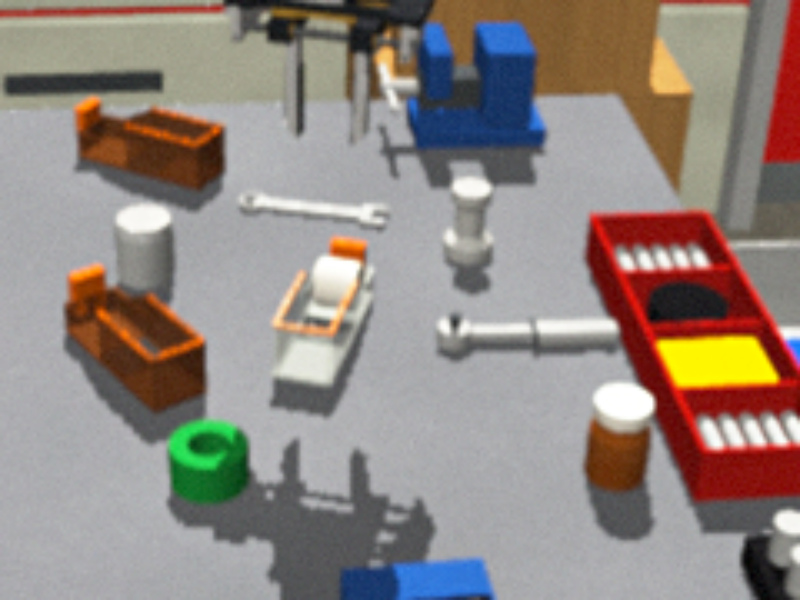

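View pics/scene2.png

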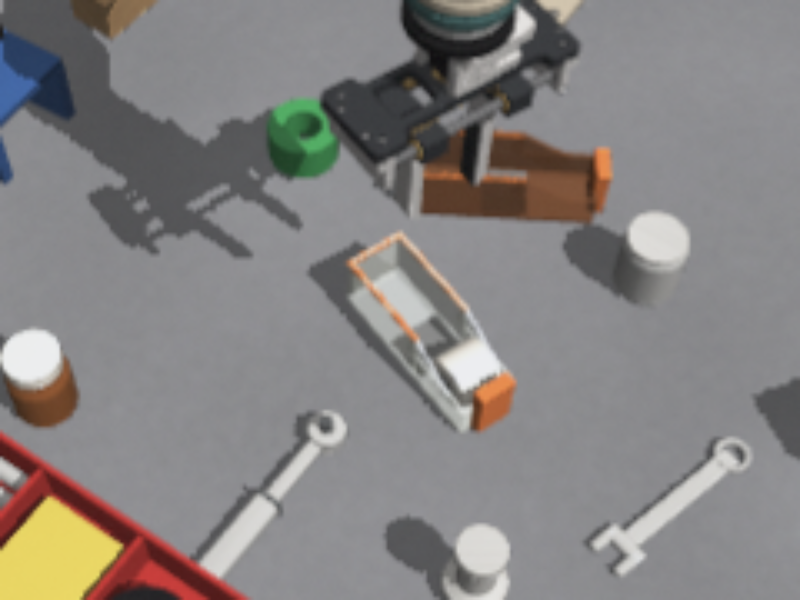

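The grip closed to 50 mm and the bin stayed on the cart, so the fingers never had it. I check where they actually are.

Run:
```python
import numpy as np,pickle
from rig import bot
from h import *
T=Tw(bot); print(T)
s=bot.snapshot("wrist"); pickle.dump((s,T),open("pics/w3.pkl","wb")); a=s["color"].copy()
def proj(s,p,T=None):
    R,t=pose(s,T); c=R.T@(p-t); q=c[:2]/c[2]; q=q*(1+s["k1"]*(q@q)); return (s["fx"]*q[0]+s["cx"],s["fy"]*q[1]+s["cy"])
sc=bot.snapshot("scene"); b=sc["color"].copy()
for d in(-.025,0,.025):
    p=T[:3,3]+T[:3,2]*d
    print(proj(s,p,T),proj(sc,p))
    q=proj(sc,p); cv2.circle(b,tuple(int(round(x)) for x in q),2,(255,0,255),-1)
    q=proj(s,p,T); cv2.circle(a,tuple(int(round(x)) for x in q),3,(255,0,255),-1)
b=cv2.resize(b[100:280,190:350],(400,450)); cv2.imwrite("pics/w3.png",np.hstack([cv2.resize(a,(400,300)),b[:300]]))
print(bot.read_width())
```

```text
[[-3.50267033e-01 -8.64144174e-04  9.36649486e-01  5.07947475e-01]
 [-9.36649585e-01 -4.76056943e-04 -3.50267509e-01  1.94174580e-01]
 [ 7.48580118e-04 -9.99999513e-01 -6.42653229e-04  1.85524542e-01]
 [ 0.00000000e+00  0.00000000e+00  0.00000000e+00  1.00000000e+00]]
(np.float64(213.81953064765497), np.float64(221.77695837491711)) (np.float64(288.41996052572796), np.float64(161.6851179513964))
(np.float64(251.0792439123593), np.float64(221.77634547231014)) (np.float64(280.89295916939693), np.float64(166.0140354282114))
(np.float64(288.35017960704806), np.float64(221.72895678313964)) (np.float64(273.249009105394), np.float64(170.41043795162122))
0.050064897116830424
```

View pics/w3.png

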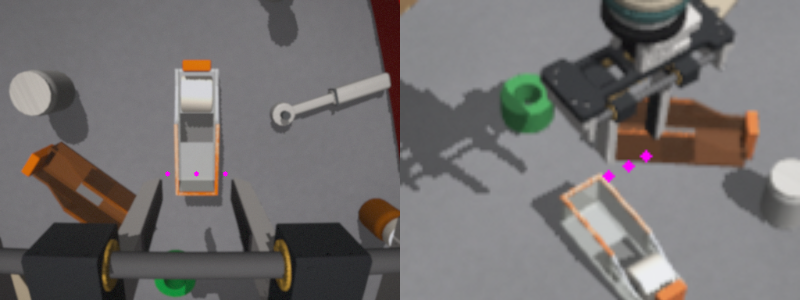

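Run:
```python
import numpy as np,pickle
from h import *
s,T=pickle.load(open("pics/w3.pkl","rb"))
P,u,v=cloud(s,np.ones(s["depth"].shape,bool),np.eye(4))  # tool frame
m=(P[:,1]<.02)&(abs(P[:,2])<.12)
q=P[m]; print(len(q))
for sg in(-1,1):
    f=q[(q[:,2]*sg>0.0)&(abs(q[:,2])<.06)&(q[:,1]>-.12)]
    print(sg,len(f),np.percentile(f,[0,2,50,98,100],axis=0).round(4))
# finger-ish: y histogram
print(np.histogram(q[:,1],bins=np.arange(-.2,.03,.01)))
```

```text
41614
-1 3492 [[-0.0111 -0.12   -0.0372]
 [-0.0106 -0.1182 -0.0363]
 [-0.0096 -0.0893 -0.028 ]
 [ 0.0063 -0.0402 -0.0246]
 [ 0.0097 -0.0351 -0.0243]]
1 3474 [[-0.0111 -0.12    0.0248]
 [-0.0105 -0.1183  0.025 ]
 [-0.0096 -0.0898  0.0285]
 [ 0.0064 -0.0402  0.0368]
 [ 0.0096 -0.0343  0.0377]]
(array([    0,     0,     0,     0, 17380, 13574,  3285,   409,   917,
        1338,  1178,   977,   790,   618,   559,   459,   130,     0,
           0,     0,     0,     0]), array([-2.00000000e-01, -1.90000000e-01, -1.80000000e-01, -1.70000000e-01,
       -1.60000000e-01, -1.50000000e-01, -1.40000000e-01, -1.30000000e-01,
       -1.20000000e-01, -1.10000000e-01, -1.00000000e-01, -9.00000000e-02,
       -8.00000000e-02, -7.00000000e-02, -6.00000000e-02, -5.00000000e-02,
       -4.00000000e-02, -3.00000000e-02, -2.00000000e-02, -1.00000000e-02,
        1.66533454e-16,  1.00000000e-02,  2.00000000e-02]))
```

The wrist depth puts the fingertips at tool y = -0.035, so they end 35 mm short of the reported TCP. The scene picture (tips 7 px higher than projected) and the closing above the bin agree. I correct for it and grasp again.

```bash
cat >> h.py <<'E'
OFF=.035
def cmd(tip,R): return np.asarray(tip)+R[:,1]*OFF
E
python3 - <<'E'
import numpy as np
from rig import bot
from h import *
by=np.radians(69.5-90); o=np.array([.510,.199,0])
R,B=tool(by,1); g=o+B@[0,-.005,.026]
print(bot.ik(cmd(g,R),R))
bot.grip(.094)
print(bot.line_to(cmd(g,R),R,feed=.12,guard=12))
bot.grip(.05,effort=55); print("w",bot.read_width(),bot.read_tool_pos(),bot.read_force())
if bot.read_width()>.055:
    bot.line_to(cmd(g+[0,0,.16],R),feed=.1); print("w",bot.read_width(),bot.read_force(),bot.read_torque())
print(bot.read_clock())
for n in("scene","side"):
    s=bot.snapshot(n); cv2.imwrite(f"pics/{n}4.png",cv2.resize(s["color"][80:260,190:350],(533,600)))
E
```

```text
[-0.60683075  0.76912359  0.29509982  1.95755455 -0.45405082  0.47932395
 -0.34091015]
False
w 0.05719398477008613 [ 0.50821229  0.19435167 -0.00897409] [-0.89899491 -0.39336698  0.28815199]
w 0.05741520125660401 [-0.40400109  0.43558866 -2.64404987] [-0.17558214  0.17098468 -0.01666117]
11.9833
```

View pics/side4.png

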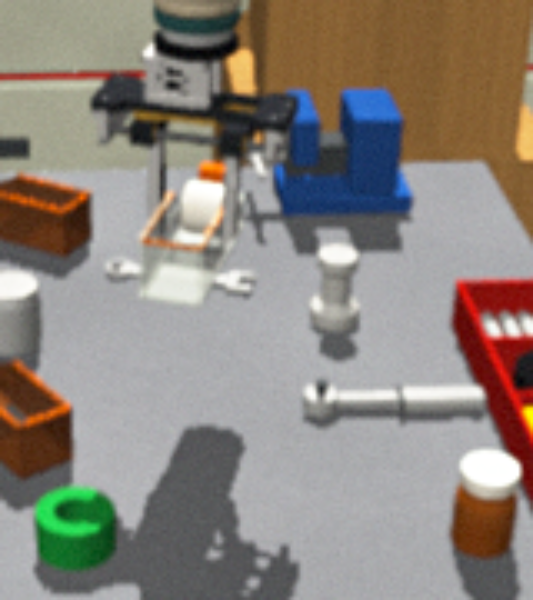

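Run:
```python
import numpy as np
from rig import bot
from h import *
sy=np.radians(1.8); S=np.array([.535,-.296,0])
R0,B0=tool(sy,1)
gp=S+B0@[0,.215,0]; gp[2]=.205     # grip point
bot.line_to(cmd(gp+R0[:,1]*.019,R0),R0,feed=.15)
print(bot.read_clock(),bot.read_width(),bot.read_torque())
prev=0
for a in (22,27,31,34):
    R,B=tool(sy,1,tip=np.radians(a))
    bot.line_to(cmd(gp+R[:,1]*.019,R),R,feed=.02)
    bot.sleep(.15)
    print(a,bot.read_clock().__round__(2),bot.read_width(),bot.read_torque().round(3))
bot.sleep(.3)
for n in("scene","side"):
    s=bot.snapshot(n); cv2.imwrite(f"pics/{n}5.png",cv2.resize(s["color"][80:260,140:300] if n=="scene" else s["color"][90:270,190:350],(533,600)))
T=Tw(bot); s=bot.snapshot("wrist"); cv2.imwrite("pics/w5.png",s["color"])
import pickle; pickle.dump((s,T),open("pics/w5.pkl","wb")); print(bot.read_clock())
```

```text
14.075 0.05786609851081077 [-0.13064723  0.07099119 -0.03369642]
22 15.41 0.057565781174698544 [-0.668  0.04  -0.026]
27 15.94 0.05746966038478038 [-0.763  0.064 -0.015]
31 16.43 0.057424943691682856 [-0.894  0.03  -0.03 ]
34 16.88 0.057676122123714244 [-1.007  0.064 -0.027]
17.325
```

View pics/w5.png

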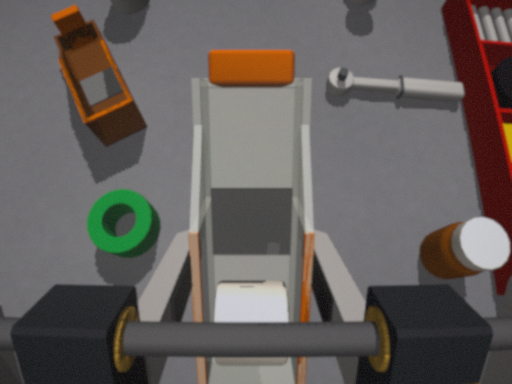

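View pics/scene5.png

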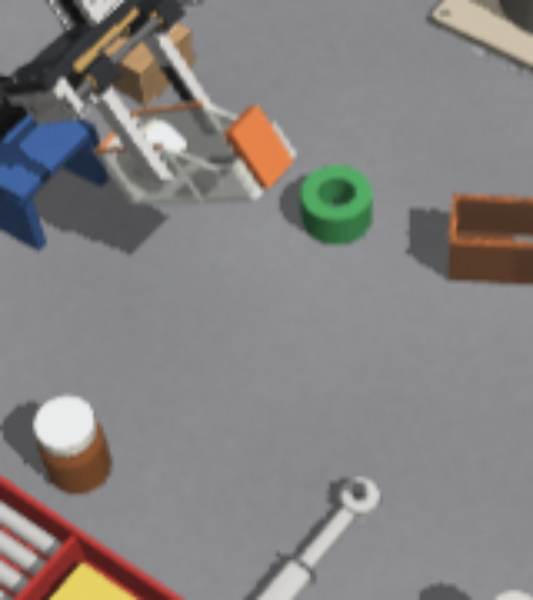

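View pics/side5.png

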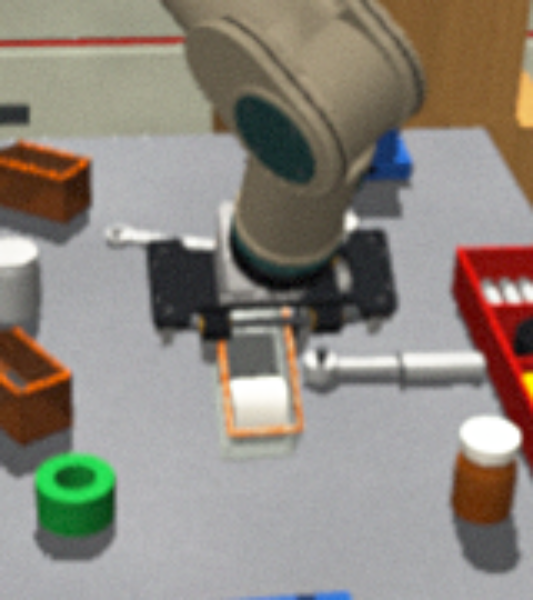

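The wheel is in the rear at wrist (250,305), past the dark step gap. I check the bin's actual tilt from the wrist depth.

Run:
```python
import numpy as np,pickle
from h import *
s,T=pickle.load(open("pics/w5.pkl","rb"))
m=np.zeros(s["depth"].shape,bool); 
for name,(a,b,c,d) in dict(front=(217,95,288,182),).items():
    m[:]=0; m[b:d,a:c]=1; P,u,v=cloud(s,m,T); c0=np.median(P,0); n=np.linalg.svd(P-P.mean(0))[2][2]; n*=np.sign(n[2]); print(name,c0,n,np.degrees(np.arccos(n[2])))
hsv=cv2.cvtColor(s["color"],cv2.COLOR_BGR2HSV); m[:]=0; m[45:90,200:300]=1
o=(hsv[...,0]<18)&(hsv[...,1]>150)&m; P,_,_=cloud(s,o,T); print("tab",P.min(0),P.max(0),np.median(P,0))
R,B=tool(np.radians(1.8),1,tip=np.radians(34)); print("n expected",B[:,2])
gp=T[:3,3]-T[:3,1]*.054; print("tab top exp",gp+B@[0,.093,.013])
```

```text
front [ 0.52695731 -0.01076483  0.20262347] [ 0.0174047  -0.56284333  0.82638034] 34.271313056438444
tab [ 0.50905888 -0.01768561  0.25754217] [ 0.54403671 -0.00419433  0.27157864] [ 0.52651309 -0.01167171  0.26731168]
n expected [ 0.01756467 -0.55891698  0.82903757]
tab top exp [ 0.52609142 -0.01123611  0.26786108]
```

Run:
```python
import numpy as np,pickle
from rig import bot
from h import *
sy=np.radians(1.8); S=np.array([.535,-.293,0])
gp=bot.read_tool_pos()-bot.read_eef_rot()[:,1]*.054
for a in (20,0):
    R,B=tool(sy,1,tip=np.radians(a)); bot.line_to(cmd(gp+R[:,1]*.019,R),R,feed=.02)
g=S+B@[0,.145,0]
for z,f in((.075,.1),(.0465,.04)):
    g[2]=z; r=bot.line_to(cmd(g+R[:,1]*.019,R),R,feed=f,guard=8)
    print(z,r,bot.read_force())
if not r:
    g[2]=.043; print(bot.line_to(cmd(g+R[:,1]*.019,R),R,feed=.01,guard=3),bot.read_tool_pos()[2]+.054,bot.read_force())
bot.grip(.085); bot.sleep(.4)
g[2]=.16; bot.line_to(cmd(g+R[:,1]*.019,R),R,feed=.12)
print(bot.read_clock(),bot.read_force())
T=Tw(bot); 
for n in("scene","side","wrist"):
    s=bot.snapshot(n); pickle.dump((s,T),open(f"pics/{n}6.pkl","wb"))
    c=s["color"]; c={"scene":c[80:260,110:270],"side":c[180:360,200:360],"wrist":c}[n]
    cv2.imwrite(f"pics/{n}6.png",cv2.resize(c,(533,600)) if n!="wrist" else c)
```

```text
0.075 False [-0.79689861  0.10566971 -2.52249375]
0.0465 False [ 0.59164704  0.20016046 -2.77070884]
True 0.04536410011401839 [0.11286695 0.964976   5.21578411]
24.0917 [-0.53062854  0.18570875 -0.12522289]
```

View pics/scene6.png

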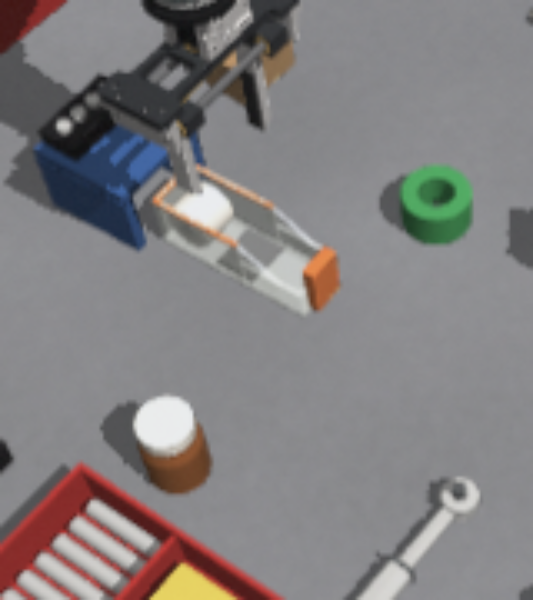

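View pics/wrist6.png

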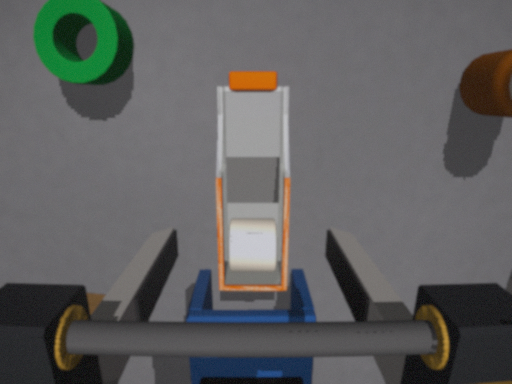

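View pics/side6.png

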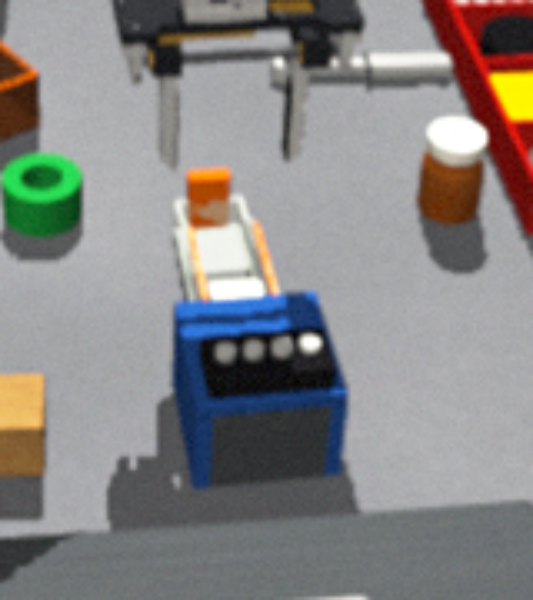

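The bin stands let go in front of the opening with the wheel in the rear (wrist (253,245)). The shelf's front shows at rows 270–320. I measure shelf and bin in this one wrist picture.

Run:
```python
import numpy as np,pickle
from h import *
s,T=pickle.load(open("pics/wrist6.pkl","rb"))
hsv=cv2.cvtColor(s["color"],cv2.COLOR_BGR2HSV)
m=np.zeros(s["depth"].shape,bool); m[262:384,180:325]=1
blue=(abs(hsv[...,0].astype(int)-110)<15)&(hsv[...,1]>100)&m
P,u,v=cloud(s,blue,T); t=(P[:,2]>.072)&(P[:,2]<.092)
q=P[t]; print("board",np.percentile(q,[0,1,50,99,100],axis=0).round(4))
# left/right edges
for vv in (308,314,320,362,368,374):
    k=t&(v==vv)
    if k.sum(): 
        a=onz(s,[[u[k].min(),vv],[u[k].max(),vv]],.082,T); print(vv,a.round(4)[:, :2].tolist(), a.mean(0)[:2], a[1]-a[0])
for uu in (210,225,290): 
    k=t&(u==uu)
    if k.sum(): print("front edge",uu,v[k].min(),onz(s,[[uu,v[k].min()]],.082,T))
o=(hsv[...,0]<18)&(hsv[...,1]>110); o[:,:205]=0;o[:,300:]=0;o[295:]=0;o[:60]=0
vv,uu=np.nonzero(o); e=onz(s,np.c_[uu,vv][vv>100],.06,T); r=cv2.minAreaRect((e[:,:2]*1000).astype(np.float32)); print(r)
tt=onz(s,np.c_[uu,vv][vv<100],.058,T); print("tab",tt.mean(0),e[:,0].mean())
w=(s["color"].min(2)>190); w[:215]=0;w[280:]=0;w[:,:225]=0;w[:,280:]=0
P,_,_=cloud(s,w,T); print("wheel",P.mean(0),P.max(0))
```

```text
board [[ 0.4788 -0.3118  0.072 ]
 [ 0.4815 -0.3074  0.0728]
 [ 0.5334 -0.2861  0.0816]
 [ 0.5855 -0.2378  0.085 ]
 [ 0.5872 -0.2365  0.0918]]
314 [[0.4811, -0.2387], [0.5839, -0.2354]] [ 0.5325101  -0.23701096] [0.10285189 0.00330216 0.        ]
320 [[0.4793, -0.2446], [0.5853, -0.2411]] [ 0.53227063 -0.24284825] [0.10602456 0.00342033 0.        ]
362 [[0.4813, -0.2877], [0.5858, -0.2843]] [ 0.53355219 -0.2860153 ] [0.10450293 0.00342128 0.        ]
368 [[0.4811, -0.2943], [0.5864, -0.2909]] [ 0.53374666 -0.29259192] [0.10529993 0.00345512 0.        ]
374 [[0.4818, -0.301], [0.5861, -0.2975]] [ 0.53394501 -0.29926481] [ 1.04352248e-01  3.43181344e-03 -2.77555756e-17]
front edge 210 310 [[ 0.49913958 -0.23409147  0.082     ]]
front edge 225 311 [[ 0.51133535 -0.23458274  0.082     ]]
front edge 290 311 [[ 0.56410956 -0.23294906  0.082     ]]
((531.927001953125, -178.52182006835938), (58.625850677490234, 100.57400512695312), 1.5341050624847412)
tab [ 0.52809196 -0.05516623  0.058     ] 0.5308772911017793
wheel [ 0.53214365 -0.18940214  0.05005829] [ 0.5511622  -0.17741382  0.05510089]
```

Run:
```python
import numpy as np,pickle
from rig import bot
from h import *
yaw=np.radians(1.7); R,B=tool(yaw,1,"y")
tp=np.array([.5281,-.0553,.026])
bot.reach(cmd(tp+[0,0,.10],R),R); bot.grip(.05)
print("down",bot.line_to(cmd(tp,R),R,feed=.1,guard=8),bot.read_tool_pos())
bot.grip(.008,effort=25); print("w",bot.read_width(),bot.read_force(),bot.read_clock())
T=Tw(bot); s=bot.snapshot("wrist"); cv2.imwrite("pics/w7.png",s["color"])
s=bot.snapshot("scene"); cv2.imwrite("pics/scene7.png",cv2.resize(s["color"][80:260,110:270],(533,600)))
```

```text
down False [ 0.52864351 -0.05534197 -0.00849274]
w 0.014006343005447749 [-0.89877165 -0.34387565  1.31926266] 27.725
```

View pics/scene7.png

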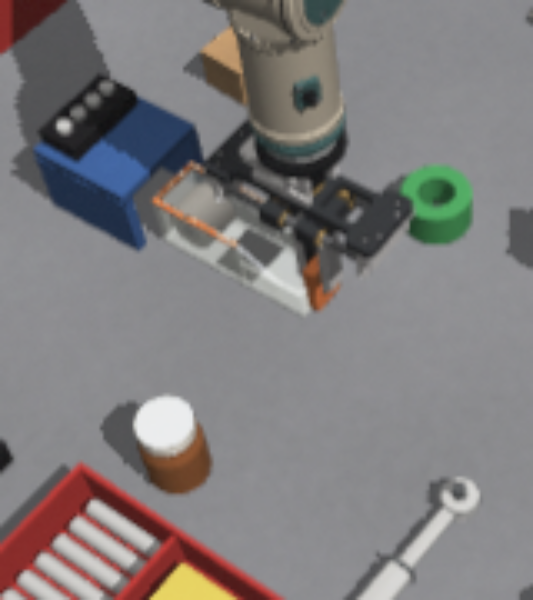

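Run:
```python
import numpy as np,pickle
from rig import bot
from h import *
R,B=tool(np.radians(1.7),1,"y"); S=np.array([.5338,-.291,0])
p=S+B@[0,.124+.015,.0262]; print(bot.line_to(cmd(p,R),R,feed=.05,guard=15),bot.read_tool_pos(),bot.read_force())
p=S+B@[0,.124-.010,.0262]; r=bot.line_to(cmd(p,R),R,feed=.02,guard=7); t=bot.read_tool_pos()
print(r,t,bot.read_force(),"y shelf",(B.T@(t-S))[1]-.088,bot.read_width(),bot.read_clock())
```

```text
False [ 0.52951413 -0.15218403 -0.00889606] [ 0.35931243  2.30978457 -0.40728173]
True [ 0.52990858 -0.17063693 -0.00891006] [-0.20144093  0.49124058  4.65456064] y shelf 0.03242553287539433 0.013988754860131212 30.8583
```

Run:
```python
import numpy as np,pickle
from rig import bot
from h import *
bot.grip(.045); bot.sleep(.2)
R=bot.read_eef_rot(); bot.line_to(bot.read_tool_pos()+[0,0,.12],feed=.12)
# move back & to view with the wrist: jaws along x, camera on tab side
sy=np.radians(1.7); R,B=tool(sy,1); S=np.array([.5338,-.291,0])
bot.reach(cmd(S+B@[0,.16,.19],R),R)
T=Tw(bot); print(bot.read_clock())
for n in("scene","side","wrist"):
    s=bot.snapshot(n); pickle.dump((s,T),open(f"pics/{n}8.pkl","wb"))
    c=s["color"]; c={"scene":c[80:260,110:270],"side":c[180:360,200:360],"wrist":c}[n]
    cv2.imwrite(f"pics/{n}8.png",cv2.resize(c,(533,600)) if n!="wrist" else c)
```

```text
34.075
```

View pics/wrist8.png

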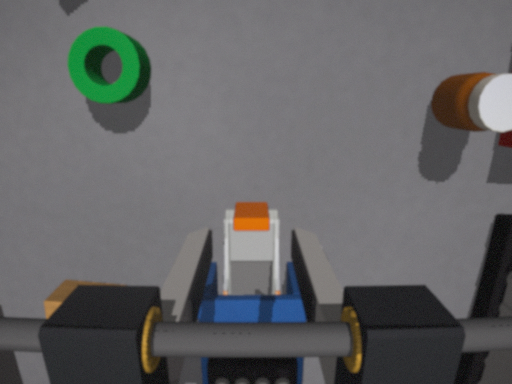

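View pics/scene8.png

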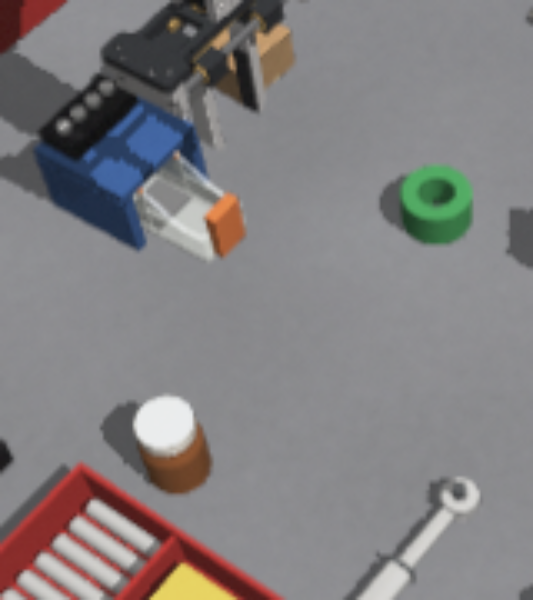

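Run:
```python
import numpy as np,pickle
from h import *
s,T=pickle.load(open("pics/wrist8.pkl","rb")); S=np.array([.5338,-.291,0]); B=Rz(np.radians(1.7))
hsv=cv2.cvtColor(s["color"],cv2.COLOR_BGR2HSV)
o=((hsv[...,0]<18)&(hsv[...,1]>150)).astype(np.uint8)
n,l,st,c=cv2.connectedComponentsWithStats(o)
for k in range(1,n):
    if st[k][4]>60:
        v,u=np.nonzero(l==k); P=onz(s,np.c_[u,v],.058,T); D,_,_=cloud(s,l==k,T)
        q=(P-S)@B; print(st[k],"mean shelf",q.mean(0),q.min(0),q.max(0),"depth z",np.percentile(D[:,2],[5,50,95]),cv2.minAreaRect((q[:,:2]*1000).astype(np.float32))[2])
m=np.zeros(o.shape,bool); 
blue=(abs(hsv[...,0].astype(int)-110)<15)&(hsv[...,1]>100); P,u,v=cloud(s,blue,T); t=(P[:,2]>.074)&(P[:,2]<.092)&(abs(P[:,0]-.53)<.08)&(P[:,1]<-.2)
q=(P[t]-S)@B; print("board",np.percentile(q,[1,50,99],axis=0).round(4))
```

```text
[ 433   73   57   57 1473] mean shelf [0.18638712 0.24191518 0.058     ] [0.16400927 0.21482385 0.058     ] [0.21379843 0.26510467 0.058     ] depth z [0.01374095 0.04560201 0.05678291] 84.31076049804688
[499 132  13  15 110] mean shelf [0.24121504 0.20635723 0.058     ] [0.23446653 0.19968558 0.058     ] [0.24749601 0.21292232 0.058     ] depth z [0.00321351 0.01152679 0.01871628] 11.088972091674805
[234 203  35  27 893] mean shelf [-0.00048889  0.12934571  0.058     ] [-0.01718146  0.11631231  0.058     ] [0.01605887 0.14298335 0.058     ] depth z [0.01217224 0.0538877  0.05835682] 0.05071759223937988
board [[-0.052  -0.0484  0.0747]
 [-0.0005  0.0399  0.0814]
 [ 0.0521  0.0522  0.083 ]]
```

The bin is home (inner tab edge gives bin y of about 36 mm in the shelf's frame). The wheel is hidden under the board, so I try an oblique wrist look into the bay.

Run:
```python
import numpy as np,pickle
from rig import bot
from h import *
S=np.array([.5338,-.291,0]); B=Rz(np.radians(1.7))
s,_=pickle.load(open("pics/wrist8.pkl","rb")); H=s["hand_eye"]
best=None
for el in (25,30,35,40,45,50):
  for d in (.3,.36,.42,.48):
    e=np.radians(el); tgt=S+B@[0,0.02,.03]
    f=B@[0,-np.cos(e),-np.sin(e)]; cam=tgt-f*d
    right=np.cross(f,[0,0,1.]); right/=np.linalg.norm(right); dn=np.cross(f,right)
    for sg in(1,):
        Rc=np.c_[right,dn,f]; R=Rc@H[:3,:3].T; p=cam-R@H[:3,3]
        j=bot.ik(p,R)
        if j is not None: print(el,d,p.round(3),R[:,1].round(2),np.round(j,2)); best=best or (p,R,j)
pickle.dump(best,open("pics/best.pkl","wb"))
```

```text
25 0.3 [ 0.531 -0.198  0.044] [ 0.03 -0.99 -0.16] [-0.46  1.29  0.04  1.8   1.14  1.4   1.64]
25 0.36 [ 0.53  -0.144  0.069] [ 0.03 -0.99 -0.16] [-0.42  1.25 -0.14  1.76  1.14  1.59  1.63]
25 0.42 [ 0.528 -0.089  0.095] [ 0.03 -0.99 -0.16] [-0.51  1.21 -0.14  1.71  1.05  1.64  1.69]
25 0.48 [ 0.526 -0.035  0.12 ] [ 0.03 -0.99 -0.16] [-0.47  1.2  -0.33  1.64  1.06  1.83  1.68]
30 0.3 [ 0.531 -0.199  0.05 ] [ 0.03 -0.97 -0.24] [-0.44  1.22  0.04  1.84  1.15  1.32  1.66]
30 0.36 [ 0.53  -0.148  0.08 ] [ 0.03 -0.97 -0.24] [-0.41  1.17 -0.14  1.81  1.13  1.51  1.67]
30 0.42 [ 0.528 -0.096  0.11 ] [ 0.03 -0.97 -0.24] [-0.37  1.14 -0.33  1.76  1.12  1.7   1.67]
30 0.48 [ 0.527 -0.044  0.14 ] [ 0.03 -0.97 -0.24] [-0.34  1.14 -0.51  1.7   1.11  1.89  1.66]
35 0.3 [ 0.531 -0.201  0.056] [ 0.03 -0.94 -0.33] [-0.42  1.14  0.04  1.89  1.15  1.25  1.7 ]
35 0.36 [ 0.53  -0.152  0.091] [ 0.03 -0.94 -0.33] [-0.38  1.08 -0.14  1.86  1.13  1.44  1.71]
35 0.42 [ 0.529 -0.103  0.125] [ 0.03 -0.94 -0.33] [-0.35  1.05 -0.33  1.81  1.11  1.63  1.71]
35 0.48 [ 0.527 -0.054  0.16 ] [ 0.03 -0.94 -0.33] [-0.31 
[... 473 characters left out ...]
 0.99 -0.14  1.95  1.22  1.24  1.74]
45 0.36 [ 0.53  -0.165  0.11 ] [ 0.02 -0.87 -0.49] [-0.2   0.94 -0.33  1.93  1.18  1.42  1.77]
45 0.42 [ 0.529 -0.122  0.153] [ 0.02 -0.87 -0.49] [-0.05  0.96 -0.69  1.88  1.2   1.73  1.73]
45 0.48 [ 0.528 -0.08   0.195] [ 0.02 -0.87 -0.49] [-0.03  0.97 -0.88  1.82  1.17  1.91  1.73]
50 0.3 [ 0.532 -0.211  0.073] [ 0.02 -0.83 -0.56] [-0.94  1.42  1.25  2.   -0.58  0.52 -2.79]
50 0.36 [ 0.531 -0.172  0.119] [ 0.02 -0.83 -0.56] [-0.04  0.9  -0.51  1.94  1.22  1.47  1.79]
50 0.42 [ 0.529 -0.134  0.165] [ 0.02 -0.83 -0.56] [ 0.1   0.94 -0.88  1.9   1.23  1.78  1.77]
50 0.48 [ 0.528 -0.095  0.211] [ 0.02 -0.83 -0.56] [ 0.11  0.96 -1.06  1.84  1.19  1.96  1.76]
```

Run:
```python
import numpy as np,pickle
from rig import bot
from h import *
S=np.array([.5338,-.291,0]); B=Rz(np.radians(1.7))
s,_=pickle.load(open("pics/wrist8.pkl","rb")); H=s["hand_eye"]
R0=bot.read_eef_rot(); bot.line_to(bot.read_tool_pos()+[0,.10,.12],feed=.2)
e=np.radians(35); tgt=S+B@[0,0.02,.03]; f=B@[0,-np.cos(e),-np.sin(e)]; cam=tgt-f*.46
right=np.cross(f,[0,0,1.]); right/=np.linalg.norm(right); R=np.c_[right,np.cross(f,right),f]@H[:3,:3].T; p=cam-R@H[:3,3]
bot.reach(p+[0,.04,.10],R); bot.line_to(p,R,feed=.15)
T=Tw(bot); s=bot.snapshot("wrist"); pickle.dump((s,T),open("pics/w9.pkl","wb")); print(bot.read_clock(),bot.read_force())
cv2.imwrite("pics/w9.png",cv2.resize(s["color"],(768,576)))
```

```text
37.5583 [0.43414197 0.91338857 0.73107773]
```

View pics/w9.png

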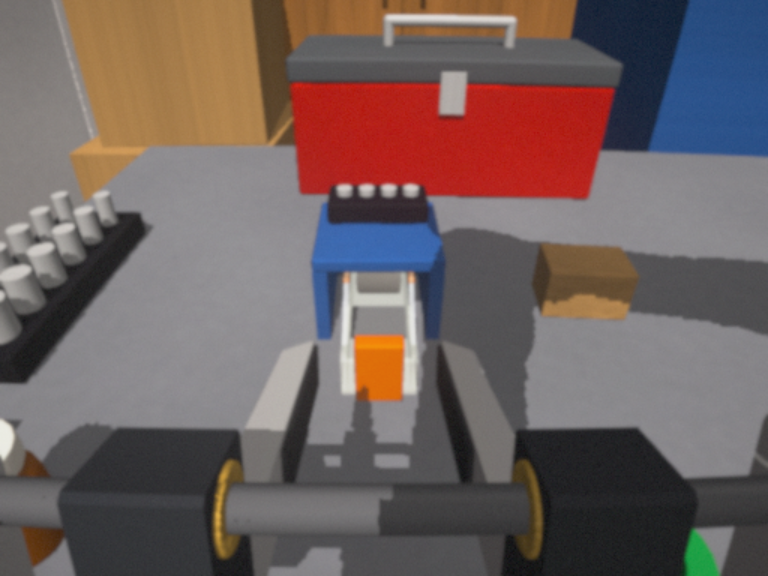

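Run:
```python
import numpy as np,pickle
from h import *
s,T=pickle.load(open("pics/w9.pkl","rb")); S=np.array([.5338,-.291,0]); B=Rz(np.radians(1.7))
for v in range(178,235,4):
    m=np.zeros(s["depth"].shape,bool); m[v,246:260]=1; P,_,_=cloud(s,m,T); q=np.median((P-S)@B,0); print(v,q.round(4),s["color"][v,252])
cv2.imwrite("pics/w9c.png",cv2.resize(s["color"][165:275,195:315],(720,660//1)[:2] if 0 else (654,600),interpolation=cv2.INTER_CUBIC))
```

```text
178 [-0.001   0.0514  0.0747] [149  91  57]
182 [-0.0013  0.0022  0.037 ] [128 130 133]
186 [-0.0014  0.0033  0.0311] [128 133 141]
190 [-0.0014  0.0034  0.0244] [120 124 131]
194 [-0.0014 -0.0003  0.015 ] [115 121 125]
198 [-0.0015 -0.007   0.0031] [196 205 204]
202 [-0.0014  0.0036  0.0037] [191 199 199]
206 [-0.0014  0.0159  0.0058] [137 138 141]
210 [-0.0014  0.0252  0.0058] [134 136 138]
214 [-0.0013  0.0339  0.0057] [136 136 139]
218 [-0.0006  0.0425  0.0056] [135 135 138]
222 [-0.0012  0.0509  0.0057] [120 130 157]
226 [-0.0008  0.1197  0.0573] [ 10 128 241]
230 [-0.0007  0.1259  0.057 ] [ 10 142 242]
234 [-0.0007  0.128   0.0533] [ 10 112 225]
```

View pics/w9c.png

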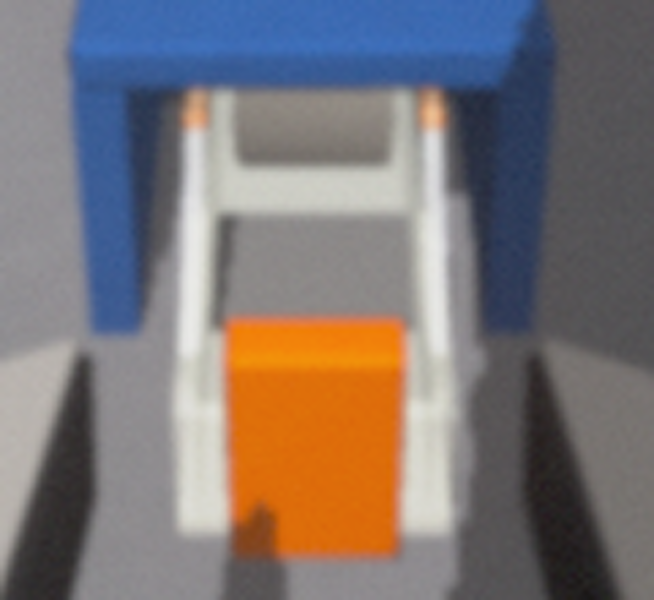

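Run:
```python
from rig import bot
bot.sleep(.2); print(bot.read_force(),bot.read_joint_velocities().round(4)); bot.hand_in(); print(bot.read_clock())
```

```text
[-0.1633766  -0.1856189   0.33691961] [ 0.0001  0.0039  0.005   0.0004  0.      0.0009 -0.0005]
the job is handed in; nothing more can be done
the job is handed in; nothing more can be done
```

The bin is under the shelf against the stop, with the wheel in its rear end, and the job is handed in. That was at about 38 s of the 59 s allowed; no verdict is reported.

**What I did:**
- **Tipping:** I gripped the clear bin across its side walls and lifted it. I tipped it tab end up in stages; depth measured 34.3°, and the wheel rolled over the step into the rear.
- **Placing:** I brought it level and stood it in front of the shelf, about 0.148 m along the shelf's y. Then I let go.
- **Sliding:** I gripped the tab (14.0 mm between the fingers) and slid the bin in until the force guard tripped at the stop. Then I released it and backed off.

**Last checks:**
- **Bin position:** its origin is about 36 mm along y from the shelf's origin (allowed 28 to 45 mm), and about 1 mm off the middle line. It is straight in the bay.
- **Wheel:** seen through the opening, it stands on its tread about 57 mm behind the bin's middle (allowed 35 to 70 mm).
- **Robot and bystanders:** the arm was clear and at rest. No bystander was touched or seen to move, but I did not measure their final positions.

**What disagreed:**
- **First grasp:** it closed on air above the bin without disturbing anything. The wrist depth and scene picture showed the fingertips about 35 mm short of the reported TCP, so I corrected every later move for that.
- **Shelf position:** the scene and side cameras differed by 4 to 7 mm, so I used the closer wrist measurement.
- **At the stop:** the reported tool position gave a bin y of 32 mm; the wrist picture after release gave about 36 mm. Both are within limits.

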